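Press the specimen box shut and scan it in

ROBOT

A 6-joint arm with a two-finger parallel gripper is mounted at the origin on the work surface. World frame = base frame: x ahead of the robot, y to its left, z up, the work surface at z = 0. Lengths are in m, angles in rad, forces in N, time in s.
With the tool pointing down it reaches from about 0.35 to 0.775 m from the base axis. Payload 5.5 kg.
Tool frame: the origin (TCP) lies midway between the tips of the shut fingers; the grasp point (between the pads) lies behind it (env.grip_point_offset is the z of the grasp point in the tool frame, in m); z points along the fingers, y is the direction in which the jaws open and shut (so a half turn about z gives the same grasp; the last joint's range is limited). The gripper opens to 85 mm and grips with 20 to 120 N. Pads are 22 mm wide; open, the fingers measure 114 mm over their backs; the gripper's body (76 mm by 85 mm) begins 54 mm behind the grasp point. The pads swing forward as they close: fully open they stand 13 mm farther back than shut.
Start: joints at [-1.324, 0.313, 0.046, 1.304, 0, 1.431], TCP at [0.217, -0.533, 0.231] pointing down, gripper open.
Joint ranges: [-2.76, 2.76], [-0.86, 1.69], [-1.03, 1.26], [-2.2, 2.34], [-1.47, 1.5], [-3.14, 3.14]. Speed limits (rad/s): [2.57, 2.57, 3.14, 3.14, 3.14, 3.14].

INTERFACE

Orientations are given as a unit quaternion [w, x, y, z].
In Python, from workcell import env, viewer gives the robot as it stands. The module is installed in compiled form; this text tells all that it offers.
- The arm moves only by the shell command python3 -m inch 'ROWS' [OPENING] [FORCE]. ROWS is JSON, a list of rows, each a list of 2 entries, a list of its own where there are three numbers: the shift along the tool's x, y, z in m, then the turn about the tool's z in degrees. In form: [[[tx, ty, tz], spin], ...]. A call has 1 to 5 rows; each row is the pose to reach, as a shift and turn from the pose measured when the call began, along the tool's axes at that moment; what a row does not reach only later rows make up. A row lasts 1/12 s, in which the tool goes at most 41.7 mm and 7.16 degrees, less where a joint would pass 70% of its speed; a pose out of reach is approached as far as the arm can. A call with a gripper value outside its range is refused whole. OPENING is the closure, from 0 (fully open) to 1 (shut), set as the call begins (- or left out, the last holds). The fingers move at their own pace and stop on an object; FORCE is the grip in N (left out, the last holds). Time passes only in rows, so rows that repeat a pose let the fingers close. It gives the time, the measured TCP pose, the force and the opening at its end, in the units of the state.
- env.get_state(): the state, without advancing time (a new reading comes with each control period).
- viewer.read_camera(name): name is "scene" or "top" or "wrist"; returns a dict with "image" (420x560x3 uint8, red, green, blue), "depth" (420x560 float32, m along the optical axis (not along the pixel's ray), 0 where there is no reading), "vertical_fov" (degrees; the focal length in pixels is half the picture's height over the tangent of half this angle, whatever the lens; pixels are square), "cx", "cy" (the principal point, pixels), "R" (3x3) and "t" (3): a world point X has camera coordinates R X + t; the wrist camera has in their place "T_tool_cam" (4x4, takes a point from camera to tool coordinates, whose origin is the TCP and whose axes are the flange's). Camera axes: x right, y down, z forward; pixel columns grow to the right and rows downward; lengths in m; the calibration is good to about 2 mm. A picture is of the moment at which its call begins: read the wrist's pose just before it.
- env.hand_in(): hands the job in, once; it reports no verdict.
The state is a dict: "clock": time; "joint_pos": joint angles; "qvel": joint speeds; "tau": joint torques, N m; "tcp_pos": TCP position; "orientation": TCP orientation; "wrist_force": force on the tool from outside, world axes, zero at the start; "ft_torque": the same for the moment, N m; "finger_gap": finger opening in m.
Only numpy, scipy, OpenCV 4.12 (cv2) and the standard library are available. Lean on these libraries where they do the work, as an engineer would, in place of code of your own. Each camera call takes 0.05 s, during which the arm holds its last target. There are 200 camera calls.

TASK

The tight lid of the specimen box is not fully on: first at the label end, then at the other end, press its raised pad down until it stops hard, fully home, and confirm that end with a steady push of about 25 N (never over 40 N) for half a second. Then pick up the hand scanner, hold it steady for a second with its nose pointing squarely at the sloping barcode label on the end of the box, about 80 mm away, and lay it back flat on the middle of its rubber pad. Leave the dishes and the other things on the bench where they are.

Things in the scene. Friction and masses are not known exactly. Their poses are not given: they have to be found in the camera images.
- box: Fixed grey plastic specimen box, 90 (x) x 180 (y) x 60 mm high. Origin: centre of its underside. y runs along its length; the label is on its -y end. A white push-fit lid with a dark gasket covers it.
- lid: The lid: 96 (x) x 186 (y) mm, 8 mm thick, with a 2 mm raised press pad, 50 (x) x 30 (y) mm, near each end. Its two ends go down separately, pressing one does not lift the other; pressing mid-lid takes twice the force of an end. Its z axis is its upward normal (parallel to the box's z when both ends are home); its origin lies at the underside of its plate, at its +y end (box y = +85 mm).
- press_label_end (a point): Top centre of the lid's press pad at the box's label (-y) end: box frame (0, -70) mm. Fully home it is 70 to 76 mm above the bench, the same at both ends but different each time (the gasket decides), and it starts 2 to 7 mm above that. The gasket drags: about 11 to 13 N on the pad moves it down, it stays where it is left, and at home it stops hard.
- press_plain_end (a point): The same at the other (+y) end of the lid: box frame (0, +70) mm. It starts anywhere from 7 mm above home to almost home.
- label: Paper barcode label 50 x 34 mm on a sloping plate (56 x 40 mm) at the box's -y end. Origin: centre of the label's face, 106 mm from the box's centre and 42 mm above the bench. z: the face's normal, pointing outwards along the box's -y and 30 degrees above the horizontal; x is level (along the box's x), y runs up the label.
- scanner: Hand-held bar scanner, 130 mm long, about 130 to 250 g, lying flat on the pad, nose roughly along the pad's +x. Origin: centre of its underside. x: along its length towards its nose, z: up. Body 36 mm wide (y), 34 mm high, x = -65 to +45 mm; black head 54 wide, 36 high, x = +45 to +65 mm. Grip it across the body near the origin. It looks along its +x, 18 mm above its underside.
- scanner_nose (a point): Centre of the scanner's window: scanner frame (65, 0, 18) mm.
- pad: Fixed black rubber pad 190 (x) x 110 (y) mm, 4 mm thick; origin at the centre of its underside. The scanner starts on it and must be laid back on it.
- plate_stack: Bystander: loose stack of four agar plates, diameter 90, 64 mm high. Origin: centre of underside.
- agar_plate: Bystander: loose single agar plate, diameter 90, 16 mm high. Origin: centre of underside.
- petri_lid: Bystander: loose clear dish lid, diameter 90, 8 mm high. Origin: centre of underside.
- jar: Bystander: loose jar, diameter 60, 75 mm high. Origin: centre of underside.
- marker: Bystander: loose marker pen lying on the bench, 130 mm long (x), 12 mm thick. Origin: centre of underside.
- tip_box: Bystander: loose clear box 85 x 120 x 50 mm. Origin: centre of underside.

How it is judged:
On the way, in this order (a step that is already met when the one before it is completed fails the run):
1. the lid is pressed by the fingers at the label end with 18 to 40 N, which drives that end fully home (contact force between the fingers and box above 18 N and horizontal distance between the grasp point and press_label_end below 0.035 m), for 0.3 s.
2. the lid is pressed by the fingers at the plain end with 18 to 40 N, which drives that end fully home (contact force between the fingers and box above 18 N and horizontal distance between the grasp point and press_plain_end below 0.035 m), for 0.3 s.
3. the scanner, gripped and lifted, is held steady for 0.8 s with its nose 40 to 140 mm from the label, its line of sight within 18 mm of the label's centre and within 17 degrees of the label's normal (x of label in the frame of scanner between 0.105 and 0.205 m and y of label in the frame of scanner between -0.018 and 0.018 m and z of label in the frame of scanner between 0 and 0.036 m and angle between the x axis of scanner and the z axis of label, either way round below 0.3 rad and z of scanner_nose in the frame of label above 0.02 m and contact force between the fingers and scanner above 1 N and linear speed of scanner below 0.03 m/s and angular speed of scanner below 0.25 rad/s), for 0.8 s.
At the end, for the whole second after the job is handed in: Both ends of the lid have been driven home, so it lies level on the box (within 0.012 rad, 2 mm end to end), and the scanner lies flat and at rest on its pad, its origin within 50 mm (along) and 35 mm (across) of the pad's centre (angle between the z axis of lid and the z axis of box, either way round below 0.012 rad and x of scanner in the frame of pad between -0.05 and 0.05 m and y of scanner in the frame of pad between -0.035 and 0.035 m and z of scanner in the frame of pad below 0.008 m and angle between scanner's own z axis and vertical below 0.1 rad and linear speed of scanner below 0.02 m/s); the robot touches nothing.
It fails at once if the box or its lid is pressed with more than 40 N (contact force between box and anything else above 40 N).
It fails at once if a bystander (plate stack, agar plate, dish lid, jar, marker or tip box) is moved by more than 30 mm (distance of any of plate_stack, agar_plate, petri_lid, jar, marker, tip_box from where it was at the start of the episode above 0.03 m).
It also fails if it takes over 67 s, if anything falls off the work surface, if the arm or the gripper's body presses on something with over 40 N, if the wrist force passes 120 N, or if a joint passes its speed limit or range.

## Working session

There is one attempt and no reset: what is moved stays moved. The work goes in short steps, Python scripts to look and compute and a shell command to move; the robot and the scene stay as the last step left them, time stands still between calls to the robot, and variables do not carry over. Pictures are saved under pics/ and viewed, on a budget of 10 in all, crops included, one or two more only if the job needs it, and the job is handed in when it is done.

```bash
mkdir -p pics; ls; cat > h.py <<'E'
import numpy as np, cv2
from workcell import env, viewer
from scipy.spatial.transform import Rotation as Rn
def pose(s=None):
    s=s or env.get_state(); w,x,y,z=s["orientation"]
    T=np.eye(4);T[:3,:3]=Rn.from_quat([x,y,z,w]).as_matrix();T[:3,3]=s["tcp_pos"];return T
def shot(name):
    P=pose(); c=viewer.read_camera(name); h=c["image"].shape[0]
    c["f"]=h/2/np.tan(np.radians(c["vertical_fov"])/2)
    if name=="wrist": c["Twc"]=P@np.array(c["T_tool_cam"])
    else:
        T=np.eye(4);T[:3,:3]=np.array(c["R"]);T[:3,3]=c["t"];c["Twc"]=np.linalg.inv(T)
    return c
def ray(c,u,v):
    d=np.array([(u-c["cx"])/c["f"],(v-c["cy"])/c["f"],1.]);return c["Twc"][:3,3],c["Twc"][:3,:3]@d
def onplane(c,u,v,z):
    o,d=ray(c,u,v);return o+d*(z-o[2])/d[2]
def cloud(c):
    v,u=np.mgrid[0:420,0:560];D=c["depth"]
    X=np.stack([(u-c["cx"])/c["f"]*D,(v-c["cy"])/c["f"]*D,D],-1)
    return X@c["Twc"][:3,:3].T+c["Twc"][:3,3]
def save(c,name): cv2.imwrite("pics/"+name,c["image"][:,:,::-1])
E
python3 - <<'E'
from h import *
s=env.get_state(); print({k:np.round(v,3).tolist() for k,v in s.items()}, env.grip_point_offset)
print(pose().round(3))
for n in ("scene","top","wrist"):
    c=shot(n); save(c,n+"0.png"); np.savez(n+"0.npz",**c); print(n,c["vertical_fov"],c["cx"],c["cy"],c["Twc"].round(3).tolist(),(c["depth"]>0).mean())
im=np.hstack([cv2.imread(f"pics/{n}0.png") for n in("top","scene")]); 
E
```

```text
pics
{'clock': 0.0, 'joint_pos': [-1.324, 0.314, 0.045, 1.304, 0.0, 1.431], 'qvel': [-0.001, -0.002, -0.001, -0.001, -0.0, -0.001], 'tau': [-0.001, -48.063, 29.853, 0.019, -0.0, 0.0], 'tcp_pos': [0.217, -0.532, 0.23], 'orientation': [-0.001, 0.981, 0.192, -0.0], 'wrist_force': [-0.217, -0.71, -0.21], 'ft_torque': [0.029, -0.036, -0.015], 'finger_gap': 0.086} -0.0187
[[ 0.926  0.377 -0.     0.217]
 [ 0.377 -0.926  0.002 -0.532]
 [ 0.    -0.002 -1.     0.23 ]
 [ 0.     0.     0.     1.   ]]
scene 42.137207840152634 287.80111884775766 230.50771113317484 [[-0.788, 0.513, -0.34, 1.007], [0.615, 0.67, -0.417, 0.549], [0.014, -0.537, -0.843, 1.173], [0.0, 0.0, 0.0, 1.0]] 0.9960544217687075
top 48.82228276889639 281.31998753265157 204.2263439983402 [[0.018, -0.992, 0.125, 0.459], [-1.0, -0.021, -0.021, 0.023], [0.023, -0.125, -0.992, 1.095], [0.0, 0.0, 0.0, 1.0]] 0.995875850340136
wrist 63.84036470635238 283.7786046997547 209.03020498011213 [[0.377, -0.887, -0.266, 0.286], [-0.926, -0.362, -0.105, -0.505], [-0.003, 0.286, -0.958, 0.373], [0.0, 0.0, 0.0, 1.0]] 0.9960459183673469
```

View pics/top0.png

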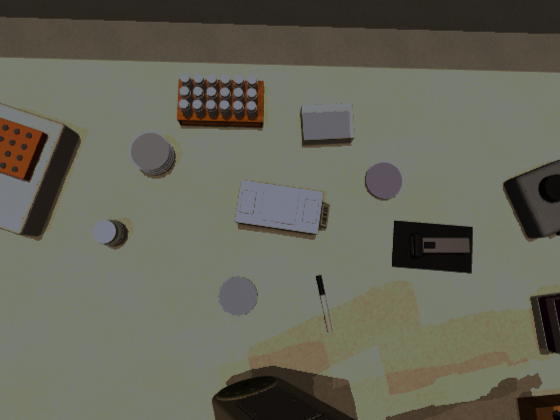

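View pics/scene0.png

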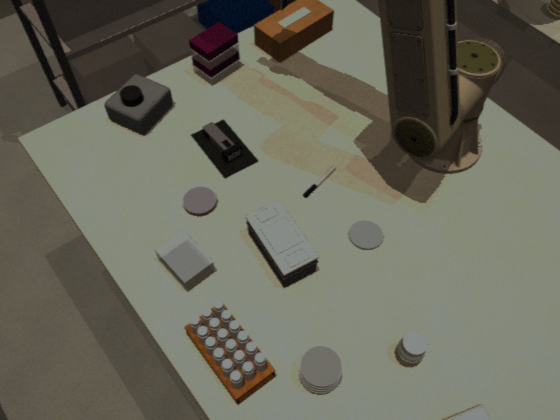

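```bash
python3 - <<'E'
from h import *
def L(n): 
    d=np.load(n+"0.npz",allow_pickle=True); return {k:d[k] for k in d}
for n in("top","scene"):
    c=L(n); X=cloud(c)
    bench=X[(X[...,2]<.02)&(X[...,2]>-.02)]; print(n,"bench z med",np.median(bench[:,2]))
    gray=c["image"].astype(int)
    reg=(abs(X[...,0]-.45)<.2)&(abs(X[...,1]-.02)<.16)
    m=(reg&(X[...,2]>.063)&(X[...,2]<.1)).astype(np.uint8)
    k,lab,st,ce=cv2.connectedComponentsWithStats(m); i=1+np.argmax(st[1:,4])
    P=X[lab==i]; r=cv2.minAreaRect((P[:,:2]*1000).astype(np.float32)); print("lid",r,P[:,2].mean())
    # plane fit
    A=np.c_[P[:,:2],np.ones(len(P))];q=np.linalg.lstsq(A,P[:,2],rcond=None)[0];print("plane",q)
    m=((X[...,2]>.02)&(X[...,2]<.06)&(abs(X[...,0]-.37)<.12)&(X[...,1]<-.2)&(X[...,1]>-.5)).astype(np.uint8)
    k,lab,st,ce=cv2.connectedComponentsWithStats(m); i=1+np.argmax(st[1:,4])
    P=X[lab==i]; r=cv2.minAreaRect((P[:,:2]*1000).astype(np.float32)); print("scanner",r,np.percentile(P[:,2],[5,50,95]))
    dark=((gray.sum(-1)<90)&(X[...,2]<.02)&(X[...,2]>-.01)&(X[...,0]>.25)&(X[...,1]<-.2)&(X[...,1]>-.5)).astype(np.uint8)
    k,lab,st,ce=cv2.connectedComponentsWithStats(dark); i=1+np.argmax(st[1:,4]);P=X[lab==i]
    print("pad",cv2.minAreaRect((P[:,:2]*1000).astype(np.float32)),np.median(P[:,2]))
# all objects top
c=L("top");X=cloud(c)
m=((X[...,2]>.006)&(X[...,0]>.15)&(abs(X[...,1])<.6)).astype(np.uint8)
k,lab,st,ce=cv2.connectedComponentsWithStats(m)
for i in range(1,k):
    if st[i,4]>60:
        P=X[lab==i];print(np.round(ce[i]),st[i,4],np.percentile(P,[3],axis=0).round(3),np.percentile(P,97,axis=0).round(3))
E
```

```text
top bench z med -0.00047940111687783116
lid ((582.6893310546875, 5.520332336425781), (187.9479522705078, 96.50468444824219), 82.5793228149414) 0.07790306604939451
plane [-0.00055933 -0.0131824   0.07831342]
scanner ((484.9351501464844, -341.06671142578125), (9.434288024902344, 71.63131713867188), 0.7829782962799072) [0.02272135 0.03659196 0.04030639]
pad ((504.5787048339844, -359.31634521484375), (188.15484619140625, 107.8424301147461), 86.24761962890625) 0.0036210768172988406
scene bench z med 4.207948230727787e-05
lid ((587.6480712890625, 8.658699035644531), (189.3358917236328, 97.28495788574219), 82.80715942382812) 0.07837944066173971
plane [-0.00155736 -0.01159246  0.07944247]
scanner ((485.0048828125, -313.3934020996094), (23.08548355102539, 5.950892448425293), 82.68473052978516) [0.0223701  0.03558802 0.04223012]
pad ((508.58953857421875, -357.3095703125), (187.2030487060547, 106.36351013183594), 86.80836486816406) 0.0038906618739671384
[220. 101.] 4225 [[0.785 0.053 0.012]] [0.873 0.24  0.104]
[327. 124.] 2073 [[ 0.744 -0.161  0.017]] [ 0.828 -0.046  0.053]
[ 33. 169.] 6710 [[0.521 0.492 0.016]] [0.765 0.597 0.117]
[152. 153.] 1499 [[0.662 0.258 0.014]] [0.744 0.341 0.067]
[384. 180.] 1143 [[ 0.62  -0.284  0.011]] [ 0.698 -0.203  0.019]
[532. 200.] 2286 [[ 0.534 -0.598  0.013]] [ 0.674 -0.536  0.095]
[281. 208.] 3860 [[ 0.533 -0.095  0.043]] [0.63  0.093 0.082]
[109. 233.] 761 [[0.493 0.36  0.016]] [0.545 0.41  0.077]
[438. 245.] 1086 [[ 0.482 -0.432  0.007]] [ 0.527 -0.305  0.042]
[324. 303.] 286 [[ 0.308 -0.117  0.007]] [ 0.428 -0.086  0.015]
[237. 296.] 878 [[0.343 0.057 0.006]] [0.42  0.136 0.012]
[547. 313.] 818 [[ 0.321 -0.6    0.01 ]] [ 0.392 -0.589  0.105]
[270. 402.] 4126 [[ 0.22  -0.064  0.216]] [0.268 0.107 0.482]
[541. 406.] 540 [[ 0.151 -0.598  0.011]] [ 0.207 -0.48   0.262]
```

```bash
python3 - <<'E'
import cv2
im=cv2.imread("pics/top0.png")[150:310,210:490]
im=cv2.resize(im,None,fx=2.8,fy=2.8,interpolation=cv2.INTER_CUBIC);im=cv2.convertScaleAbs(im,alpha=1.8)
cv2.imwrite("pics/topcrop.png",im)
E
```

```text
(no output)
```

View pics/topcrop.png

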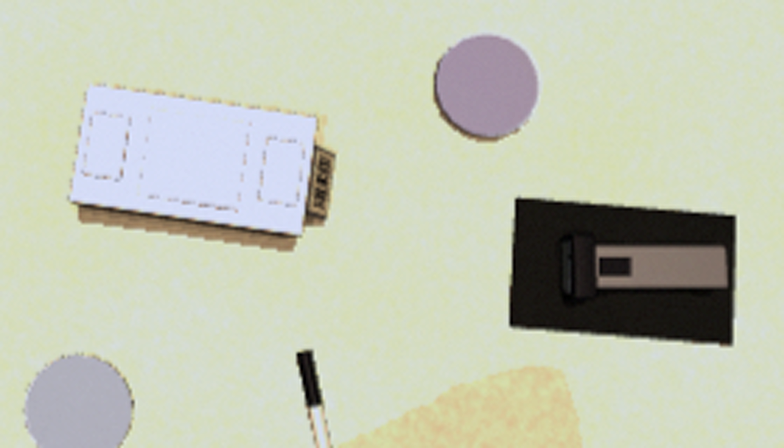

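Top view: the box is at about pixel (280,208) with its label end to the right at (322,215). The scanner is at (440,246) with its nose pointing left, towards the label, and the pad is around it. The scene view agrees. The box centre is about (0.585, 0.007), and box y points along (0.127, 0.992). I'll shut the fingers and move above the label-end pad first.

```bash
cat > goal.py <<'E'
import sys
from h import *
# goal x y z [yaw of tool y axis, deg]: shift in tool axes and spin
a=[float(v) for v in sys.argv[1:]]; T=pose(); d=T[:3,:3].T@(np.array(a[:3])-T[:3,3])
yaw=np.degrees(np.arctan2(T[1,1],T[0,1])); s=0
if len(a)>3: s=-((a[3]-yaw+180)%360-180)
st=env.get_state()
print("tool shift",d.round(4),"spin",round(s,1),"| yaw",yaw.round(1),"tcp",T[:3,3].round(4),"toolz",T[:3,2].round(3),"F",np.round(st["wrist_force"],1),"q",np.round(st["joint_pos"],2),"t",round(st["clock"],2),"gap",round(st["finger_gap"],4))
E
python3 -m inch '[[[0.51,-0.3,0.08],-36],[[0.51,-0.3,0.08],-36],[[0.51,-0.3,0.08],-36],[[0.51,-0.3,0.08],-36],[[0.51,-0.3,0.08],-36]]' 1 60
python3 goal.py 0.576 -0.0625 0.15 0
```

```text
clock: 0.57
tcp_pos: [0.3426, -0.3667, 0.2029]
orientation: [-0.001, 0.873, 0.487, 0.0]
wrist_force: [1.1, -0.2, 1.0]
finger_gap: 0.0251
tool shift [0.3814 0.0386 0.0533] spin -31.7 | yaw -31.7 tcp [ 0.3426 -0.3667  0.2029] toolz [-0.     0.002 -1.   ] F [ 1.1 -0.2  1. ] q [-0.98  0.18 -0.19  1.19  0.    1.14] t 0.57 gap 0.0251
```

```bash

python3 -m inch '[[[0.381,0.039,0.053],-32],[[0.381,0.039,0.053],-32],[[0.381,0.039,0.053],-32],[[0.381,0.039,0.053],-32],[[0.381,0.039,0.053],-32]]' >/dev/null
python3 goal.py 0.576 -0.0625 0.15 0
```

```text
tool shift [0.139  0.1091 0.0247] spin 0.6 | yaw 0.6 tcp [ 0.4684 -0.2027  0.1746] toolz [-0.001  0.002 -1.   ] F [ 0.7 -0.6  0.2] q [-0.57  0.21 -0.23  1.13  0.    0.99] t 0.98 gap 0.0
```

```bash

python3 -m inch '[[[0.139,0.109,0.025],0],[[0.139,0.109,0.025],0],[[0.139,0.109,0.025],0],[[0.139,0.109,0.025],0],[[0.139,0.109,0.025],0]]' >/dev/null
python3 goal.py 0.576 -0.0625 0.15 0
python3 - <<'E'
from h import *
c=shot("wrist");save(c,"w1.png");np.savez("w10.npz",**c);X=cloud(c)
m=((X[...,2]>.063)&(X[...,2]<.1)).astype(np.uint8)
k,lab,st,ce=cv2.connectedComponentsWithStats(m); i=1+np.argmax(st[1:,4]);print(st[i])
print(cv2.minAreaRect((X[lab==i][:,:2]*1000).astype(np.float32)))
print(X[::60,::80,:].round(3).tolist())
E
```

```text
tool shift [-0.0044 -0.002  -0.0016] spin 0.9 | yaw 0.9 tcp [ 0.5779 -0.0581  0.1484] toolz [-0.001  0.003 -1.   ] F [ 1.2 -0.4  0.5] q [-0.24  0.36 -0.09  1.12  0.    1.32] t 1.4 gap 0.0002
[  207     0   193   269 40145]
((584.4266357421875, -2.875732421875), (167.31507873535156, 96.59185791015625), 82.71866607666016)
[[[0.367, 0.089, 0.008], [0.426, 0.09, 0.007], [0.483, 0.092, 0.001], [0.553, 0.072, 0.078], [0.597, 0.072, 0.079], [0.665, 0.095, 0.001], [0.725, 0.096, 0.002]], [[0.35, 0.049, -0.002], [0.415, 0.049, 0.0], [0.479, 0.051, -0.001], [0.552, 0.041, 0.076], [0.578, 0.014, 0.291], [0.67, 0.053, -0.001], [0.734, 0.054, -0.0]], [[0.341, 0.002, -0.0], [0.408, 0.003, -0.001], [0.474, 0.004, -0.001], [0.551, 0.007, 0.078], [0.6, 0.008, 0.079], [0.675, 0.007, 0.0], [0.742, 0.008, 0.0]], [[0.329, -0.049, -0.001], [0.401, -0.048, 0.001], [0.47, -0.047, -0.001], [0.551, -0.03, 0.079], [0.602, -0.029, 0.079], [0.681, -0.044, -0.0], [0.751, -0.043, 0.0]], [[0.317, -0.106, -0.001], [0.399, -0.099, 0.012], [0.465, -0.104, -0.0], [0.55, -0.071, 0.079], [0.604, -0.071, 0.077], [0.687, -0.1, -0.001], [0.748, -0.091, 0.021]], [[0.302, -0.169, -0.001], [0.381, -0.168, -0.001], [0.46, -0.166, -0.0], [0.538, -0.166, -0.001], [0.591, -0.047, 0.192], [0.695, -0.164, -0.001], [0.752, -0.143, 0.03]], [[0.286, -0.24, -0.001], [0.37, -0.238, -0.0], [0.546, -0.05, 0.217], [0.569, -0.042, 0.226], [0.587, -0.042, 0.226], [0.61, -0.05, 0.216], [0.628, -0.046, 0.22]]]
```

View pics/w1.png

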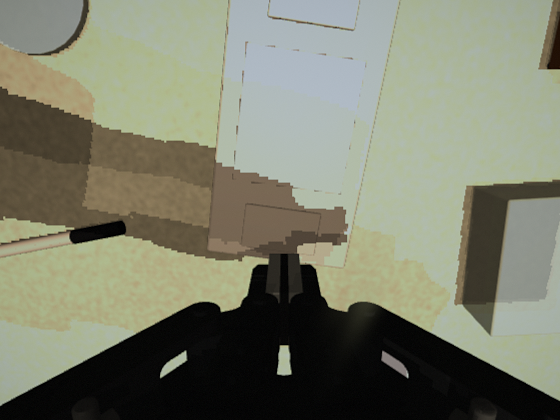

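The wrist view shows the label-end pad with corners at about (246,205) and (320,213). The lid edge corners are at (208,250) and (345,267), and the fingertips are just short of the edge in the image.

```bash
python3 - <<'E'
from h import *
d=np.load("w10.npz",allow_pickle=True);c={k:d[k] for k in d}
a,b=[onplane(c,*p,.077)[:2] for p in((208,250),(345,267))]
print(a,b,np.linalg.norm(a-b)); yv=np.array([.127,.992]); e=(a+b)/2; print("press pt",e+.023*yv,"centre",e+.093*yv)
print([onplane(c,*p,.079)[:2].round(4) for p in((246,205),(320,213))])
g=(cv2.cvtColor(c["image"],cv2.COLOR_RGB2GRAY))
# far pad near edge
print([onplane(c,*p,.079)[:2].round(4) for p in((268,15),(354,29))])
E
```

```text
[ 0.52734938 -0.07928557] [ 0.62225188 -0.09072729] 0.09558973672402983
press pt [ 0.57772163 -0.06219043] centre [0.58661163 0.00724957]
[array([ 0.5542, -0.0462]), array([ 0.6028, -0.051 ])]
[array([0.5684, 0.0647]), array([0.6172, 0.0583])]
```

```bash

python3 -m inch '[[[-0.004,0,0.03],0],[[-0.005,0,0.05],0],[[-0.005,-0.001,0.06],0],[[-0.005,-0.001,0.06],0],[[-0.005,-0.001,0.06],0]]'
python3 -m inch '[[[0,0,0.002],0],[[0,0,0.004],0],[[0,0,0.006],0],[[0,0,0.008],0],[[0,0,0.008],0]]'
python3 goal.py 0.577 -0.063 0.075
```

```text
clock: 1.87
tcp_pos: [0.5762, -0.0633, 0.0882]
orientation: [-0.002, 0.702, 0.712, 0.001]
wrist_force: [-0.0, 0.9, 0.6]
finger_gap: -0.0001
clock: 2.28
tcp_pos: [0.5768, -0.0636, 0.0809]
orientation: [-0.001, 0.702, 0.712, 0.001]
wrist_force: [-0.6, -1.2, 1.1]
finger_gap: 0.0
tool shift [0.0006 0.0002 0.0059] spin 0 | yaw 0.8 tcp [ 0.5768 -0.0636  0.0809] toolz [-0.001  0.003 -1.   ] F [-0.6 -1.2  1.1] q [-0.25  0.41 -0.19  0.97  0.    1.31] t 2.28 gap 0.0
```

```bash

for i in 1 2; do python3 -m inch '[[[0,0,0.001],0],[[0,0,0.002],0],[[0,0,0.002],0]]' | egrep 'clock|tcp|force'; done
```

```text
clock: 2.53
tcp_pos: [0.577, -0.0637, 0.0801]
wrist_force: [-2.1, -0.8, 8.1]
clock: 2.78
tcp_pos: [0.577, -0.0638, 0.0794]
wrist_force: [-2.7, 0.2, 8.4]
```

```bash

for i in 1 2; do python3 -m inch '[[[0,0,0.002],0],[[0,0,0.003],0],[[0,0,0.003],0]]' | egrep 'clock|tcp|force'; done
```

```text
clock: 3.03
tcp_pos: [0.577, -0.0639, 0.0778]
wrist_force: [-3.1, -0.8, 8.6]
clock: 3.28
tcp_pos: [0.5771, -0.064, 0.0762]
wrist_force: [-3.5, 0.7, 10.1]
```

```bash

for i in 1 2; do python3 -m inch '[[[0,0,0.002],0],[[0,0,0.003],0],[[0,0,0.003],0]]' | egrep 'clock|tcp|force'; done
```

```text
clock: 3.53
tcp_pos: [0.5771, -0.064, 0.0754]
wrist_force: [-5.2, -0.7, 13.8]
clock: 3.78
tcp_pos: [0.5773, -0.064, 0.0751]
wrist_force: [-7.4, 0.9, 16.9]
```

```bash

python3 -m inch '[[[0,0,0.003],0],[[0,0,0.004],0],[[0,0,0.004],0],[[0,0,0.004],0]]' | egrep 'clock|tcp|force'
```

```text
clock: 4.12
tcp_pos: [0.5775, -0.0641, 0.0747]
wrist_force: [-8.3, 1.7, 23.6]
```

```bash

python3 -m inch '[[[0,0,0.0043],0],[[0,0,0.0043],0],[[0,0,0.0043],0],[[0,0,0.0043],0],[[0,0,0.0043],0]]' | egrep 'clock|tcp|force'
python3 -m inch '[[[0,0,0.0043],0],[[0,0,0.0043],0],[[0,0,0.0043],0]]' | egrep 'clock|tcp|force'
```

```text
clock: 4.53
tcp_pos: [0.5775, -0.0641, 0.0745]
wrist_force: [-9.9, 1.3, 27.2]
clock: 4.78
tcp_pos: [0.5776, -0.0641, 0.0745]
wrist_force: [-10.2, 1.9, 27.8]
```

```bash

python3 -m inch '[[[0,0,-0.025],0],[[0.04,0.005,-0.025],0],[[0.08,0.01,-0.025],0],[[0.12,0.015,-0.025],0],[[0.14,0.017,-0.025],0]]' | egrep 'clock|tcp|force'
python3 goal.py 0.5947 0.0764 0.084 0.8
```

```text
clock: 5.2
tcp_pos: [0.5921, 0.0799, 0.0995]
wrist_force: [0.5, 0.1, -0.9]
tool shift [-0.0036  0.0023  0.0156] spin 0.3 | yaw 1.1 tcp [0.5921 0.0799 0.0995] toolz [ 0.013 -0.002 -1.   ] F [ 0.5  0.1 -0.9] q [ 0.    0.41 -0.14  1.01 -0.    1.55] t 5.2 gap -0.0001
```

```bash

python3 -m inch '[[[-0.003,0.002,0.01],0],[[-0.003,0.002,0.016],0],[[-0.003,0.002,0.019],0],[[-0.003,0.002,0.019],0]]' | egrep 'clock|tcp|force'
for i in 1 2; do python3 -m inch '[[[0,0,0.002],0],[[0,0,0.003],0],[[0,0,0.003],0]]' | egrep 'clock|tcp|force'; done
```

```text
clock: 5.53
tcp_pos: [0.5934, 0.0759, 0.0792]
wrist_force: [0.3, 0.2, 0.2]
clock: 5.78
tcp_pos: [0.5939, 0.0753, 0.0772]
wrist_force: [-1.3, 2.6, 4.7]
clock: 6.03
tcp_pos: [0.5941, 0.0753, 0.0758]
wrist_force: [-3.0, 3.8, 8.2]
```

```bash

for i in 1 2 3; do python3 -m inch '[[[0,0,0.002],0],[[0,0,0.003],0],[[0,0,0.003],0]]' | egrep 'clock|tcp|force'; done
```

```text
clock: 6.28
tcp_pos: [0.5942, 0.0753, 0.0751]
wrist_force: [-5.7, 5.0, 12.0]
clock: 6.53
tcp_pos: [0.5943, 0.0753, 0.0749]
wrist_force: [-6.3, 4.9, 16.7]
clock: 6.78
tcp_pos: [0.5944, 0.0753, 0.0748]
wrist_force: [-7.5, 4.8, 17.9]
```

```bash

python3 -m inch '[[[0,0,0.004],0],[[0,0,0.004],0],[[0,0,0.004],0],[[0,0,0.004],0]]' | egrep 'clock|tcp|force'
python3 -m inch '[[[0,0,0.0043],0],[[0,0,0.0043],0],[[0,0,0.0043],0],[[0,0,0.0043],0],[[0,0,0.0043],0]]' | egrep 'clock|tcp|force'
python3 -m inch '[[[0,0,0.0043],0],[[0,0,0.0043],0],[[0,0,0.0043],0]]' | egrep 'clock|tcp|force'
```

```text
clock: 7.12
tcp_pos: [0.5945, 0.0753, 0.0747]
wrist_force: [-9.0, 4.8, 23.7]
clock: 7.53
tcp_pos: [0.5946, 0.0752, 0.0746]
wrist_force: [-9.5, 3.3, 25.4]
clock: 7.78
tcp_pos: [0.5946, 0.0753, 0.0747]
wrist_force: [-10.0, 4.9, 26.2]
```

```bash

python3 -m inch '[[[0,0,-0.04],0],[[-0.02,0,-0.08],0],[[-0.06,-0.01,-0.1],0],[[-0.1,-0.02,-0.11],0],[[-0.14,-0.03,-0.11],0]]' 0 | egrep 'clock|tcp|force'
python3 goal.py 0.505 -0.40 0.18 0
```

```text
clock: 8.2
tcp_pos: [0.5663, -0.0611, 0.1853]
wrist_force: [1.5, -0.2, -0.0]
tool shift [-0.3384 -0.0644 -0.0011] spin 0.5 | yaw 0.5 tcp [ 0.5663 -0.0611  0.1853] toolz [ 0.031  0.013 -0.999] F [ 1.5 -0.2 -0. ] q [-0.26  0.3  -0.09  1.16  0.02  1.3 ] t 8.2 gap 0.0604
```

```bash

python3 -m inch '[[[-0.34,-0.064,0],0],[[-0.34,-0.064,0],0],[[-0.34,-0.064,0],0],[[-0.34,-0.064,0],0],[[-0.34,-0.064,0],0]]' | egrep 'clock|tcp|force'
python3 goal.py 0.505 -0.40 0.18 0
```

```text
clock: 8.62
tcp_pos: [0.5279, -0.2671, 0.1802]
wrist_force: [1.5, 0.0, -0.5]
tool shift [-0.1327 -0.0238 -0.0022] spin 0.4 | yaw 0.4 tcp [ 0.5279 -0.2671  0.1802] toolz [ 0.031  0.013 -0.999] F [ 1.5  0.  -0.5] q [-0.62  0.35 -0.03  1.17  0.03  0.95] t 8.62 gap 0.0852
```

```bash

python3 -m inch '[[[-0.04,-0.007,0],0],[[-0.08,-0.015,0],0],[[-0.12,-0.022,0],0],[[-0.132,-0.024,0],0],[[-0.132,-0.024,0],0]]' | egrep 'clock|tcp|force'
python3 goal.py 0.505 -0.40 0.18 0
python3 - <<'E'
from h import *
c=shot("wrist");save(c,"w2.png");np.savez("w20.npz",**c);X=cloud(c)
m=((X[...,2]>.02)&(X[...,2]<.05)&(abs(X[...,1]+.36)<.1)&(abs(X[...,0]-.505)<.1)).astype(np.uint8)
k,lab,st,ce=cv2.connectedComponentsWithStats(m); i=1+np.argmax(st[1:,4]);print(st[i])
P=X[lab==i];print(cv2.minAreaRect((P[:,:2]*1000).astype(np.float32)),np.percentile(P[:,2],[5,50,95]))
E
```

```text
clock: 9.03
tcp_pos: [0.5026, -0.4042, 0.1771]
wrist_force: [-0.1, 0.3, 0.9]
tool shift [ 0.0042  0.0024 -0.0028] spin -0.0 | yaw -0.0 tcp [ 0.5026 -0.4042  0.1771] toolz [ 0.031  0.012 -0.999] F [-0.1  0.3  0.9] q [-0.82  0.46  0.12  1.23  0.03  0.75] t 9.03 gap 0.0854
[ 249   77   69  155 7199]
((509.08197021484375, -370.8611755371094), (53.8051643371582, 130.06715393066406), 1.2190055847167969) [0.03597489 0.0380899  0.04042153]
```

View pics/w2.png

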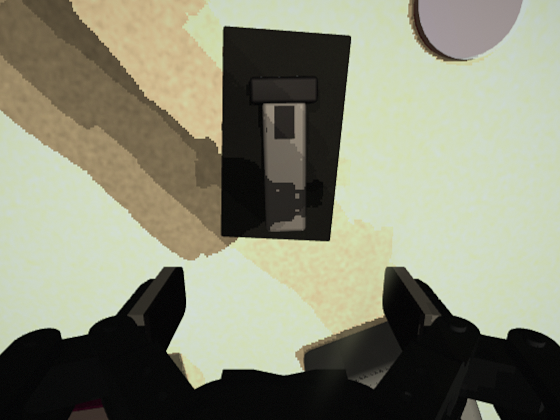

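Wrist view: scanner body runs from (285,232) at the tail to (283,90) at the head, lying on the pad. It measures 54 x 130 mm with its centre at (0.509, -0.371) and yaw 91.2°, so the size matches. The tool can't be pitched directly, so I'll grip lightly behind the centre of mass and see whether the nose droops.

```bash
python3 - <<'E'
from h import *
d=np.load("w20.npz",allow_pickle=True);c={k:d[k] for k in d}
p=[onplane(c,*q,.004)[:2] for q in((223,27),(350,37),(330,240),(222,235))]
print(np.round(p,3).tolist(),np.mean(p,0),[np.linalg.norm(p[i]-p[(i+1)%4]).round(3) for i in range(4)])
E
python3 goal.py 0.509 -0.401 0.04 1.2
python3 goal.py 0.509 -0.401 0.008 1.2
```

```text
[[0.458, -0.264], [0.566, -0.271], [0.556, -0.457], [0.448, -0.45]] [ 0.50706251 -0.36037909] [np.float64(0.108), np.float64(0.186), np.float64(0.108), np.float64(0.186)]
tool shift [-0.0012  0.0016  0.1373] spin -1.1 | yaw 0.1 tcp [ 0.5032 -0.4016  0.1772] toolz [ 0.031  0.013 -0.999] F [-0.1  0.6 -0.4] q [-0.81  0.45  0.12  1.23  0.03  0.76] t 9.08 gap 0.0852
tool shift [-0.0017  0.0006  0.1693] spin -1.1 | yaw 0.1 tcp [ 0.5032 -0.4016  0.1772] toolz [ 0.031  0.013 -0.999] F [-0.1  0.6 -0.4] q [-0.81  0.45  0.12  1.23  0.03  0.76] t 9.08 gap 0.0852
```

```bash

python3 -m inch '[[[0,0.001,0.04],-1],[[-0.001,0.001,0.08],-1],[[-0.001,0.001,0.12],-1],[[-0.0015,0.001,0.14],-1],[[-0.0015,0.001,0.14],-1]]' | egrep 'clock|tcp|force'
python3 goal.py 0.509 -0.401 0.008 1.2
```

```text
clock: 9.5
tcp_pos: [0.5054, -0.3963, 0.0316]
wrist_force: [-0.4, 0.8, -0.3]
tool shift [-0.0052  0.0029  0.0235] spin -0.0 | yaw 1.2 tcp [ 0.5054 -0.3963  0.0316] toolz [ 0.023  0.021 -0.999] F [-0.4  0.8 -0.3] q [-0.8   0.56 -0.08  0.93  0.03  0.75] t 9.5 gap 0.0856
```

```bash

python3 -m inch '[[[-0.004,0.002,0.012],0],[[-0.005,0.003,0.019],0],[[-0.005,0.003,0.022],0],[[-0.005,0.003,0.022],0]]' | egrep 'clock|tcp|force'
python3 -m inch '[[[0,0,0],0],[[0,0,0],0],[[0,0,0],0],[[0,0,0],0],[[0,0,0],0]]' 1 20 | egrep 'clock|tcp|force|gap'
python3 goal.py 0.509 -0.401 0.008 1.2
```

```text
clock: 9.83
tcp_pos: [0.5096, -0.4009, 0.0099]
wrist_force: [-0.3, 0.9, 0.2]
clock: 10.25
tcp_pos: [0.5098, -0.4014, 0.0109]
wrist_force: [-0.1, -0.2, 5.2]
finger_gap: 0.0359
tool shift [ 0.0003 -0.0009  0.0029] spin -0.0 | yaw 1.2 tcp [ 0.5098 -0.4014  0.0109] toolz [ 0.025  0.02  -0.999] F [-0.1 -0.2  5.2] q [-0.81  0.59 -0.09  0.89  0.03  0.74] t 10.25 gap 0.0359
```

```bash

python3 -m inch '[[[0,0,-0.01],0],[[0,0,-0.04],0],[[0,0,-0.08],0],[[0,0,-0.12],0],[[0,0,-0.14],0]]' | egrep 'clock|tcp|force|gap'
python3 -m inch '[[[0,0,-0.01],0],[[0,0,-0.01],0],[[0,0,-0.01],0]]' | egrep 'clock|tcp|force|gap'
python3 - <<'E'
from h import *
a=shot("wrist");save(a,"w3.png");b=shot("scene")
im=np.hstack([a["image"][:,140:420],cv2.resize(b["image"][80:220,150:320],(510,420),interpolation=cv2.INTER_CUBIC)])
cv2.imwrite("pics/c3.png",im[:,:,::-1])
E
python3 goal.py 0.509 -0.401 0.12 1.2
```

```text
clock: 10.67
tcp_pos: [0.5075, -0.4055, 0.1567]
wrist_force: [1.1, -1.1, -0.8]
finger_gap: 0.036
clock: 10.92
tcp_pos: [0.5075, -0.406, 0.1677]
wrist_force: [0.0, -0.2, -2.5]
finger_gap: 0.036
tool shift [0.0031 0.0014 0.0452] spin -0.0 | yaw 1.2 tcp [ 0.5065 -0.4049  0.1651] toolz [ 0.027  0.017 -0.999] F [ 0.2 -0.2 -1.6] q [-0.81  0.47  0.12  1.21  0.03  0.74] t 11.02 gap 0.0356
```

View pics/c3.png

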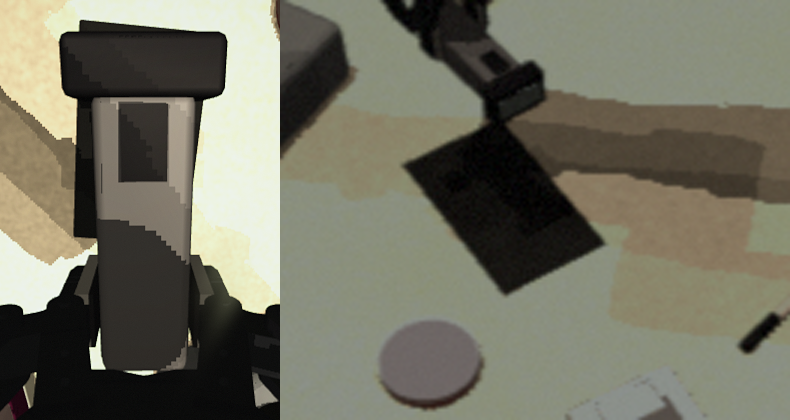

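```bash
cat > pitch.py <<'E'
from h import *
# held scanner's pitch and centre line, from wrist depth: points near the tool's xz plane, in front of the fingers
c=shot("wrist");X=cloud(c);T=pose();Y=(X-T[:3,3])@T[:3,:3]
m=(c["depth"]>0)&(abs(Y[...,1])<.012)&(Y[...,0]>.0)&(Y[...,0]<.082)&(Y[...,2]>-.045)&(Y[...,2]<.06)
P=Y[m];keep=np.ones(len(P),bool)
for _ in range(6):
    a=np.polyfit(P[keep,0],P[keep,2],1);r=P[:,2]-np.polyval(a,P[:,0]);keep=abs(r)<.003
print(m.sum(),keep.sum(),"nose-down in tool deg",np.degrees(np.arctan(a[0])).round(2),"top line tool z at x=0",a[1].round(4))
ax=T[:3,:3]@(np.array([1,0,a[0]])/np.hypot(1,a[0]));print("scanner x axis world",ax.round(3),"world pitch down",np.degrees(np.arcsin(-ax[2])).round(1))
H=Y[(c["depth"]>0)&(abs(Y[...,1])<.03)&(Y[...,0]>0)&(Y[...,0]<.13)&(Y[...,2]<.07)&(Y[...,2]>-.05)]
print("extent tool x",H[:,0].max().round(4))
E
python3 pitch.py; python3 goal.py 0.5 -0.4 0.2 1.2
```

```text
15227 15215 nose-down in tool deg 0.17 top line tool z at x=0 -0.027
scanner x axis world [-0.021  1.     0.014] world pitch down -0.8
extent tool x 0.0956
tool shift [ 0.0055 -0.0052 -0.0354] spin -0.0 | yaw 1.2 tcp [ 0.5063 -0.4047  0.1646] toolz [ 0.027  0.018 -0.999] F [ 0.2  0.1 -2.7] q [-0.81  0.47  0.12  1.21  0.03  0.74] t 11.07 gap 0.0358
```

The scanner is held level with no droop (0.2° measured), seen in the wrist view at (145,200) of the crop and in the scene view above the pad. Next I'll see whether stretching past the reach limit at azimuth of about -97° tilts the tool the way I need.

```bash

python3 -m inch '[[[-0.04,-0.04,-0.04],0],[[-0.06,-0.08,-0.08],0],[[-0.08,-0.12,-0.12],0],[[-0.1,-0.16,-0.14],0],[[-0.1,-0.2,-0.14],0]]' - 60 | egrep 'clock|tcp|force|gap'
python3 goal.py -0.08 -0.65 0.33 1.2
```

```text
clock: 11.48
tcp_pos: [0.3579, -0.4953, 0.2771]
wrist_force: [0.2, -1.0, -0.6]
finger_gap: 0.0351
tool shift [-0.1439 -0.4396 -0.0674] spin 0.1 | yaw 1.3 tcp [ 0.3579 -0.4953  0.2771] toolz [ 0.027  0.018 -0.999] F [ 0.2 -1.  -0.6] q [-1.09  0.38  0.25  1.45  0.03  0.46] t 11.48 gap 0.0351
```

```bash
python3 - <<'E'
from h import *
c=shot("scene");X=cloud(c)
m=(X[...,1]<-.4)&(X[...,0]<.45)&(X[...,2]>.03)&(X[...,2]<.6)
k,lab,st,ce=cv2.connectedComponentsWithStats(m.astype(np.uint8))
for i in range(1,k):
    if st[i,4]>80:
        P=X[lab==i];print(ce[i].round(),st[i,4],np.percentile(P,2,axis=0).round(3),np.percentile(P,98,axis=0).round(3))
E
```

```text
[278.  22.] 3446 [-0.059 -0.671  0.034] [ 0.403 -0.404  0.338]
[214.  49.] 1926 [ 0.283 -0.677  0.034] [ 0.407 -0.588  0.126]
```

```bash

python3 -m inch '[[[-0.144,-0.44,-0.067],0],[[-0.144,-0.44,-0.067],0],[[-0.144,-0.44,-0.067],0],[[-0.144,-0.44,-0.067],0],[[-0.144,-0.44,-0.067],0]]' | egrep 'clock|tcp'
python3 goal.py -0.08 -0.65 0.33 1.2
```

```text
clock: 11.95
tcp_pos: [0.1616, -0.5619, 0.3005]
tool shift [-0.0836 -0.2422 -0.0366] spin -0.3 | yaw 0.9 tcp [ 0.1616 -0.5619  0.3005] toolz [ 0.023  0.017 -1.   ] F [ 0.1 -0.6 -0.8] q [-1.44  0.34  0.25  1.49  0.03  0.11] t 11.95 gap 0.0352
```

```bash

python3 -m inch '[[[-0.084,-0.242,-0.037],0],[[-0.084,-0.242,-0.037],0],[[-0.084,-0.242,-0.037],0],[[-0.084,-0.242,-0.037],0],[[-0.084,-0.242,-0.037],0]]' | egrep 'clock'
python3 goal.py -0.08 -0.65 0.33 1.2
python3 -m inch '[[[-0.3,-0.04,0],0],[[-0.3,-0.04,0],0],[[-0.3,-0.04,0],0],[[-0.3,-0.04,0],0],[[-0.3,-0.04,0],0]]' | egrep 'clock'
python3 goal.py -0.08 -0.65 0.33 1.2
```

```text
clock: 12.37
tool shift [-0.0162 -0.047  -0.0084] spin -0.3 | yaw 0.9 tcp [-0.0331 -0.6328  0.323 ] toolz [ 0.024  0.02  -1.   ] F [ 1.1 -1.8 -0.9] q [-1.76  0.46  0.49  1.62  0.02 -0.2 ] t 12.37 gap 0.0351
clock: 12.78
tool shift [ 0.129  -0.0266 -0.0316] spin -0.3 | yaw 0.9 tcp [-0.0508 -0.7785  0.2986] toolz [ 0.023  0.003 -1.   ] F [ 2.2 11.7  6.4] q [-1.75  0.92  1.27  1.92  0.02 -0.19] t 12.78 gap 0.0349
```

```bash

python3 -m inch '[[[-0.04,0,0],0],[[-0.08,0,0],0]]' | egrep 'clock|force'
python3 goal.py -0.08 -0.65 0.33 1.2; python3 -c "
from h import *
print(env.get_state()['joint_pos'])"
```

```text
clock: 12.95
wrist_force: [-0.6, 0.3, -1.9]
tool shift [ 0.1586 -0.0292 -0.0673] spin -0.4 | yaw 0.8 tcp [-0.0471 -0.8096  0.267 ] toolz [ 0.022 -0.023 -0.999] F [-0.6  0.3 -1.9] q [-1.74  0.96  1.26  1.85  0.03 -0.18] t 12.95 gap 0.0349
[-1.73710756  0.95597514  1.25902352  1.85463506  0.02515494 -0.18019356]
```

```bash

python3 -m inch '[[[-0.2,0,-0.1],0],[[-0.2,0,-0.1],0],[[-0.2,0,-0.1],0],[[-0.2,0,-0.1],0],[[-0.2,0,-0.1],0]]' | egrep 'clock|force'
python3 goal.py -0.08 -0.65 0.33 1.2
```

```text
clock: 13.37
wrist_force: [-0.7, -0.1, -2.4]
tool shift [ 0.1743 -0.0372 -0.0701] spin -0.4 | yaw 0.8 tcp [-0.0392 -0.8282  0.273 ] toolz [ 0.017 -0.07  -0.997] F [-0.7 -0.1 -2.4] q [-1.72  0.95  1.26  1.82  0.03 -0.17] t 13.37 gap 0.0348
```

```bash

for i in 1 2; do python3 -m inch '[[[-0.4,0,-0.25],0],[[-0.4,0,-0.25],0],[[-0.4,0,-0.25],0],[[-0.4,0,-0.25],0],[[-0.4,0,-0.25],0]]' | egrep 'clock|force'
python3 goal.py -0.08 -0.65 0.33 1.2; done
```

```text
clock: 13.78
wrist_force: [0.3, 0.3, -1.2]
tool shift [ 0.183 -0.045 -0.06 ] spin -0.4 | yaw 0.8 tcp [-0.0318 -0.838   0.2922] toolz [ 0.014 -0.116 -0.993] F [ 0.3  0.3 -1.2] q [-1.72  0.93  1.26  1.79  0.03 -0.16] t 13.78 gap 0.0348
clock: 14.2
wrist_force: [-0.2, -0.5, -1.3]
tool shift [ 0.1908 -0.0518 -0.0469] spin -0.4 | yaw 0.8 tcp [-0.0253 -0.8452  0.3148] toolz [ 0.011 -0.16  -0.987] F [-0.2 -0.5 -1.3] q [-1.71  0.9   1.26  1.77  0.03 -0.15] t 14.2 gap 0.0354
```

```bash

for i in 1 2 3 4; do python3 -m inch '[[[-0.4,-0.1,-0.25],0],[[-0.4,-0.1,-0.25],0],[[-0.4,-0.1,-0.25],0],[[-0.4,-0.1,-0.25],0],[[-0.4,-0.1,-0.25],0]]' | egrep 'force'
python3 goal.py -0.08 -0.65 0.33 1.2; done
```

```text
wrist_force: [0.1, -0.2, -1.4]
tool shift [ 0.1968 -0.0231 -0.0321] spin -0.5 | yaw 0.7 tcp [-0.0545 -0.8489  0.339 ] toolz [ 0.006 -0.205 -0.979] F [ 0.1 -0.2 -1.4] q [-1.74  0.88  1.26  1.75  0.04 -0.18] t 14.62 gap 0.0351
wrist_force: [0.1, -0.1, -2.0]
tool shift [ 2.028e-01  1.000e-04 -1.520e-02] spin -0.6 | yaw 0.6 tcp [-0.0779 -0.8502  0.3658] toolz [-0.    -0.249 -0.968] F [ 0.1 -0.1 -2. ] q [-1.77  0.85  1.26  1.74  0.05 -0.21] t 15.03 gap 0.035
wrist_force: [-0.6, -0.8, -2.2]
tool shift [0.2091 0.0201 0.0032] spin -0.7 | yaw 0.5 tcp [-0.0978 -0.8491  0.3946] toolz [-0.007 -0.293 -0.956] F [-0.6 -0.8 -2.2] q [-1.8   0.82  1.26  1.73  0.06 -0.23] t 15.45 gap 0.0351
wrist_force: [0.7, -0.8, -1.5]
tool shift [0.2162 0.0373 0.0231] spin -0.9 | yaw 0.3 tcp [-0.1145 -0.846   0.4252] toolz [-0.015 -0.337 -0.941] F [ 0.7 -0.8 -1.5] q [-1.82  0.78  1.26  1.72  0.07 -0.25] t 15.87 gap 0.0349
```

```bash

for i in 1 2 3; do python3 -m inch '[[[-0.4,0,-0.25],0],[[-0.4,0,-0.25],0],[[-0.4,0,-0.25],0],[[-0.4,0,-0.25],0],[[-0.4,0,-0.25],0]]' | egrep 'force'; done
python3 goal.py -0.08 -0.65 0.33 1.2;python3 pitch.py
```

```text
wrist_force: [0.3, -0.7, -0.9]
wrist_force: [0.8, 0.2, -1.1]
wrist_force: [0.4, -0.6, -1.3]
tool shift [ 0.2531 -0.0109  0.0947] spin -1.3 | yaw -0.1 tcp [-0.062  -0.8303  0.5309] toolz [-0.032 -0.464 -0.885] F [ 0.4 -0.6 -1.3] q [-1.76  0.66  1.26  1.69  0.06 -0.19] t 17.12 gap 0.0349
15126 15111 nose-down in tool deg -0.05 top line tool z at x=0 -0.025
scanner x axis world [-0.016  0.886 -0.464] world pitch down 27.6
extent tool x 0.0961
```

```bash
cat > aim.py <<'E'
from h import *
import sys
up=float(sys.argv[1]) if len(sys.argv)>1 else 0   # extra height, m
N=np.array([.096,0,-.009]); lab=np.array([.573,-.098,.042]); yb=np.array([.127,.992,0]); n=-yb*np.cos(np.pi/6)+[0,0,.5]
T=pose();R=T[:3,:3]
s=min(range(-90,91),key=lambda s:(R@Rn.from_euler('z',s,degrees=True).as_matrix())[:,0]@n)
R2=R@Rn.from_euler('z',s,degrees=True).as_matrix();x=R2[:,0]
tcp=lab-.08*x-R2@N; tcp[2]+=up
st=env.get_state()
print("spin",s,"angle",np.degrees(np.arccos(-x@n)).round(1),"target tcp",tcp.round(4),"now",T[:3,3].round(4),"tool shift",(R.T@(tcp-T[:3,3])).round(4),"toolz",R[:,2].round(3),"q",np.round(st["joint_pos"],2),"t",round(st["clock"],2))
nose=T[:3,3]+R@N; v=lab-nose; print("now: nose",nose.round(4),"dist",np.round(v@R[:,0],4),"off y,z",np.round(R[:,1:].T@v,4),"angle",np.degrees(np.arccos(-R[:,0]@n)).round(1))
E
python3 aim.py 0.15
```

```text
spin 7 angle 2.2 target tcp [ 0.5541 -0.2568  0.266 ] now [-0.0615 -0.8299  0.5318] tool shift [ 0.6209  0.6244 -0.0511] toolz [-0.032 -0.465 -0.885] q [-1.76  0.66  1.26  1.69  0.06 -0.19] t 17.17
now: nose [-0.0627 -0.7407  0.4952] dist 0.7693 off y,z [0.6513 0.0816] angle 7.6
```

```bash

python3 -m inch '[[[0.62,0.62,-0.05],7],[[0.62,0.62,-0.05],7],[[0.62,0.62,-0.05],7],[[0.62,0.62,-0.05],7],[[0.62,0.62,-0.05],7]]' | egrep 'force'
python3 aim.py 0.15
```

```text
wrist_force: [0.5, -0.4, -0.6]
spin 0 angle 2.2 target tcp [ 0.5539 -0.2569  0.2658] now [ 0.0581 -0.7202  0.4799] tool shift [ 0.5596  0.4375 -0.0416] toolz [-0.032 -0.464 -0.885] q [-1.59  0.24  0.43  1.28 -0.02  0.09] t 17.58
now: nose [ 0.0686 -0.6316  0.4433] dist 0.7094 off y,z [0.4343 0.0912] angle 2.2
```

```bash

python3 -m inch '[[[0.56,0.438,-0.042],0],[[0.56,0.438,-0.042],0],[[0.56,0.438,-0.042],0],[[0.56,0.438,-0.042],0],[[0.56,0.438,-0.042],0]]' >/dev/null
python3 aim.py 0.15
python3 -m inch '[[[0.4,0.31,-0.03],0],[[0.4,0.31,-0.03],0],[[0.4,0.31,-0.03],0],[[0.4,0.31,-0.03],0],[[0.4,0.31,-0.03],0]]' >/dev/null
python3 aim.py 0.15
```

```text
spin 0 angle 2.2 target tcp [ 0.5538 -0.2569  0.2658] now [ 0.2033 -0.5842  0.4178] tool shift [ 0.3959  0.3092 -0.0287] toolz [-0.033 -0.464 -0.885] q [-1.29  0.03  0.04  1.12 -0.16  0.36] t 18.0
now: nose [ 0.2138 -0.4956  0.3812] dist 0.5456 off y,z [0.306  0.1041] angle 2.2
spin 0 angle 2.2 target tcp [ 0.5538 -0.2569  0.2658] now [ 0.3476 -0.4479  0.3553] tool shift [ 0.2316  0.1819 -0.0162] toolz [-0.032 -0.464 -0.885] q [-0.88  0.   -0.13  1.07 -0.33  0.74] t 18.42
now: nose [ 0.3582 -0.3593  0.3186] dist 0.3813 off y,z [0.1787 0.1166] angle 2.2
```

```bash

python3 -m inch '[[[0.232,0.182,-0.016],0],[[0.232,0.182,-0.016],0],[[0.232,0.182,-0.016],0],[[0.232,0.182,-0.016],0],[[0.232,0.182,-0.016],0]]' >/dev/null
python3 aim.py 0
python3 - <<'E'
from h import *
c=shot("scene");X=cloud(c);save(c,"s5.png")
# bystander/label check: label-plate points
m=(abs(X[...,0]-.573)<.05)&(abs(X[...,1]+.1)<.03)&(X[...,2]>.015)&(X[...,2]<.065);P=X[m];print(m.sum(),P.mean(0) if m.any() else 0)
E
```

```text
spin 0 angle 2.2 target tcp [ 0.5538 -0.2568  0.1159] now [ 0.493  -0.3126  0.2919] tool shift [0.1374 0.0504 0.128 ] toolz [-0.032 -0.464 -0.885] q [-0.48  0.17 -0.09  1.11 -0.44  1.16] t 18.83
now: nose [ 0.5036 -0.224   0.2552] dist 0.2174 off y,z [0.0504 0.128 ] angle 2.2
26 [ 0.6208215  -0.08002865  0.03701057]
```

```bash

python3 -m inch '[[[0.03,0.015,0.035],0],[[0.06,0.03,0.07],0],[[0.1,0.045,0.1],0],[[0.13,0.05,0.12],0],[[0.137,0.05,0.128],0]]' | egrep force
python3 -m inch '[[[0.002,0,0.004],0],[[0.002,0,0.004],0]]' | egrep force
python3 aim.py 0
python3 - <<'E'
from h import *
c=shot("wrist");save(c,"w6.png");X=cloud(c);np.savez("w60.npz",**c)
T=pose();P=X.reshape(-1,3);P=P[(abs(P[:,0]-.573)<.06)&(P[:,1]>-.14)&(P[:,1]<-.07)&(P[:,2]>.01)&(P[:,2]<.068)];print(len(P),P.mean(0))
N=np.array([.096,0,-.009]);p=T[:3,3]+T[:3,:3]@(N+[.08,0,0]);q=np.linalg.inv(c["Twc"])@np.r_[p,1];print("aim px",c["cx"]+c["f"]*q[0]/q[2],c["cy"]+c["f"]*q[1]/q[2])
E
```

```text
wrist_force: [0.9, -0.0, -1.2]
wrist_force: [-0.5, -0.4, -0.2]
spin 1 angle 2.7 target tcp [ 0.5526 -0.2574  0.1144] now [ 0.555  -0.2482  0.1017] tool shift [-0.0141 -0.0012 -0.007 ] toolz [-0.035 -0.456 -0.889] q [-0.33  0.38 -0.27  0.79 -0.46  1.31] t 19.47
now: nose [ 0.5646 -0.1592  0.0659] dist 0.0659 off y,z [ 0.0018 -0.007 ] angle 2.9
0 [nan nan nan]
aim px 286.6397727768244 -257.3953842930364<stdin>:3: RuntimeWarning: Mean of empty slice.
  ret = um.true_divide(
```

View pics/w6.png

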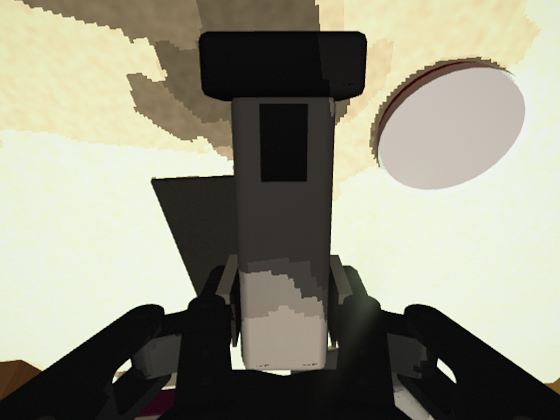

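Wrist view: the scanner is seated in the fingers with its head at (283,65) and the agar plate clear at (450,125). The label is out of the frame. I'll correct by -14 / -1 / -7 mm, then hold.

```bash

python3 -m inch '[[[-0.008,-0.001,-0.005],0],[[-0.014,-0.001,-0.008],0],[[-0.014,-0.001,-0.008],0],[[-0.014,-0.001,-0.008],0]]' | egrep force
python3 aim.py 0
python3 -m inch '[[[0,0,0],0],[[0,0,0],0],[[0,0,0],0],[[0,0,0],0],[[0,0,0],0]]' | egrep 'tcp|gap'
python3 -m inch '[[[0,0,0],0],[[0,0,0],0],[[0,0,0],0],[[0,0,0],0],[[0,0,0],0]]' | egrep 'tcp|gap'
python3 -m inch '[[[0,0,0],0],[[0,0,0],0],[[0,0,0],0],[[0,0,0],0],[[0,0,0],0]]' | egrep 'tcp|gap'
python3 -m inch '[[[0,0,0],0],[[0,0,0],0],[[0,0,0],0],[[0,0,0],0],[[0,0,0],0]]' | egrep 'tcp|gap'
python3 aim.py 0
python3 - <<'E'
from h import *
a=shot("scene")["image"][100:310,130:410];b=shot("top")["image"][140:300,210:490]
cv2.imwrite("pics/h7.png",np.vstack([cv2.resize(a,(480,360)),cv2.resize(b,(480,240))])[:,:,::-1])
E
```

```text
wrist_force: [0.2, -0.4, -1.0]
spin 0 angle 2.6 target tcp [ 0.5546 -0.2574  0.1149] now [ 0.5554 -0.2598  0.1212] tool shift [ 0.005  -0.0012  0.0045] toolz [-0.028 -0.459 -0.888] q [-0.35  0.36 -0.25  0.81 -0.46  1.29] t 19.85
now: nose [ 0.5656 -0.171   0.0851] dist 0.085 off y,z [-0.0012  0.0045] angle 2.6
tcp_pos: [0.5552, -0.2596, 0.1209]
finger_gap: 0.0347
tcp_pos: [0.5552, -0.2596, 0.1209]
finger_gap: 0.0351
tcp_pos: [0.5552, -0.2596, 0.1209]
finger_gap: 0.0349
tcp_pos: [0.5552, -0.2596, 0.1209]
finger_gap: 0.035
spin 0 angle 2.6 target tcp [ 0.5546 -0.2574  0.1149] now [ 0.5552 -0.2596  0.1209] tool shift [ 0.0047 -0.001   0.0044] toolz [-0.029 -0.459 -0.888] q [-0.35  0.36 -0.25  0.81 -0.46  1.29] t 21.52
now: nose [ 0.5654 -0.1708  0.0848] dist 0.0847 off y,z [-0.001   0.0044] angle 2.6
```

View pics/h7.png

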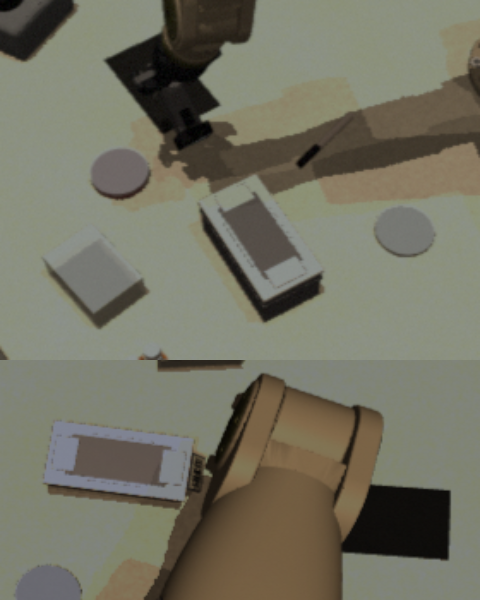

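The scene and top views both show the scanner in front of the label end with its head at (192,130), pointing at the label; the label itself is at (197,473) in the lower panel. I'll check that label pixel against my estimate before leaving, and work out the way back.

```bash
python3 - <<'E'
from h import *
c=shot("top");print(onplane(c,325,215.3,.042).round(4))
T=pose();print((T[:3,3]+T[:3,:3]@np.array([.096-.065,0,-.009])).round(4),T[:3,0].round(3))
E
python3 goal.py 0.509 -0.45 0.22
```

```text
[ 0.5687 -0.1002  0.042 ]
[ 0.5587 -0.2281  0.1146] [ 0.103  0.882 -0.459]
tool shift [-0.2183 -0.0239  0.0007] spin 0 | yaw -6.0 tcp [ 0.5553 -0.2596  0.1209] toolz [-0.029 -0.459 -0.888] F [ 0.5  0.3 -1.4] q [-0.35  0.36 -0.25  0.81 -0.46  1.29] t 21.67 gap 0.0346
```

```bash
python3 goal.py 0.498 -0.381 0.15 -2
python3 -m inch '[[[-0.035,-0.01,-0.02],-4],[[-0.07,-0.02,-0.03],-4],[[-0.105,-0.03,-0.03],-4],[[-0.12,-0.04,-0.02],-4],[[-0.12,-0.044,0],-4]]' | egrep force
python3 goal.py 0.498 -0.381 0.15 -2; python3 goal.py 0.498 -0.381 0.064 -2
```

```text
tool shift [-0.1263 -0.0436  0.0315] spin -4.0 | yaw -6.0 tcp [ 0.5553 -0.2596  0.1209] toolz [-0.029 -0.459 -0.888] F [ 0.5  0.3 -1.4] q [-0.35  0.36 -0.25  0.81 -0.46  1.29] t 21.67 gap 0.0346
wrist_force: [0.2, 0.6, -1.7]
tool shift [ 0.0002 -0.0018  0.0349] spin -0.6 | yaw -2.6 tcp [ 0.5006 -0.365   0.181 ] toolz [-0.023 -0.465 -0.885] F [ 0.2  0.6 -1.7] q [-0.56  0.25 -0.26  0.81 -0.42  1.  ] t 22.08 gap 0.0349
tool shift [ 0.0402 -0.0016  0.111 ] spin -0.6 | yaw -2.6 tcp [ 0.5006 -0.365   0.181 ] toolz [-0.023 -0.465 -0.885] F [ 0.2  0.6 -1.7] q [-0.56  0.25 -0.26  0.81 -0.42  1.  ] t 22.08 gap 0.0349
```

```bash

python3 -m inch '[[[0.005,0,0.04],-1],[[0.02,-0.001,0.075],-1],[[0.035,-0.002,0.1],-1],[[0.04,-0.002,0.111],-1],[[0.04,-0.002,0.111],-1]]' - 20 | egrep force
python3 pitch.py; python3 goal.py 0.498 -0.383 0.05 -2; python3 goal.py 0.498 -0.388 0.035 -2
```

```text
wrist_force: [-0.4, -0.3, -1.8]
14949 14936 nose-down in tool deg 0.03 top line tool z at x=0 -0.0243
scanner x axis world [ 0.02   0.886 -0.464] world pitch down 27.6
extent tool x 0.1149
tool shift [0.0033 0.0022 0.0118] spin 0.3 | yaw -1.7 tcp [ 0.496  -0.3804  0.062 ] toolz [-0.026 -0.463 -0.886] F [ 0.2  1.1 -0.7] q [-0.59  0.37 -0.42  0.52 -0.41  0.95] t 22.55 gap 0.035
tool shift [0.0058 0.0026 0.0274] spin 0.3 | yaw -1.7 tcp [ 0.496  -0.3804  0.062 ] toolz [-0.026 -0.463 -0.886] F [ 0.2  1.1 -0.7] q [-0.59  0.37 -0.42  0.52 -0.41  0.95] t 22.55 gap 0.035
```

```bash

python3 -m inch '[[[0.001,0.001,0.004],0],[[0.002,0.002,0.008],0],[[0.003,0.002,0.012],0],[[0.004,0.002,0.016],0],[[0.004,0.002,0.02],0]]' - 20 | egrep 'tcp|force'
python3 -m inch '[[[0.001,0,0.004],0],[[0.002,0,0.008],0],[[0.002,0,0.01],0]]' | egrep 'tcp|force'
python3 pitch.py
```

```text
tcp_pos: [0.4998, -0.3897, 0.047]
wrist_force: [-3.4, -3.9, 10.1]
tcp_pos: [0.5017, -0.3956, 0.0413]
wrist_force: [-3.7, -2.6, 9.6]
17064 17045 nose-down in tool deg -11.76 top line tool z at x=0 -0.0268
scanner x axis world [ 0.03   0.957 -0.287] world pitch down 16.7
extent tool x 0.1075
```

```bash

for i in 1 2; do python3 -m inch '[[[0.001,0,0.004],0],[[0.003,0,0.008],0],[[0.005,0,0.012],0],[[0.005,0,0.012],0]]' | egrep 'tcp|force'; done
python3 pitch.py
```

```text
tcp_pos: [0.5045, -0.401, 0.0328]
wrist_force: [-1.4, -4.9, 8.0]
tcp_pos: [0.5073, -0.4058, 0.0239]
wrist_force: [-0.8, -3.5, 5.1]
5938 5938 nose-down in tool deg -22.5 top line tool z at x=0 -0.028
scanner x axis world [ 0.036  0.992 -0.119] world pitch down 6.8
extent tool x 0.1023
```

```bash

python3 -m inch '[[[0.002,0,0.004],0],[[0.004,0,0.008],0],[[0.006,0,0.01],0],[[0.006,0,0.01],0]]' | egrep 'tcp|force'
python3 pitch.py
```

```text
tcp_pos: [0.5102, -0.4085, 0.0164]
wrist_force: [-1.3, -3.7, 6.6]
4125 4125 nose-down in tool deg -27.49 top line tool z at x=0 -0.0285
scanner x axis world [ 0.037  0.999 -0.039] world pitch down 2.2
extent tool x 0.1002
```

Pitch is down to 2.2°, nearly flat. One last small lowering, then release and retreat along the fingers.

```bash

python3 -m inch '[[[0.001,0,0.003],0],[[0.002,0,0.004],0],[[0.002,0,0.004],0]]' | egrep 'tcp|force'
python3 pitch.py
python3 -m inch '[[[0,0,-0.001],0],[[0,0,-0.001],0],[[0,0,-0.001],0],[[0,0,-0.001],0],[[0,0,-0.001],0]]' 0 | egrep 'tcp|force|gap'
python3 -m inch '[[[0,0,-0.02],0],[[0,0,-0.05],0],[[0,0,-0.08],0],[[0,0,-0.12],0],[[0,0,-0.15],0]]' | egrep 'tcp|force|gap'
```

```text
tcp_pos: [0.5123, -0.4109, 0.0154]
wrist_force: [-1.2, -2.4, 4.7]
3842 3842 nose-down in tool deg -28.46 top line tool z at x=0 -0.0286
scanner x axis world [ 0.037  0.999 -0.026] world pitch down 1.5
extent tool x 0.0999
tcp_pos: [0.5123, -0.4103, 0.0162]
wrist_force: [-0.5, 0.1, -0.5]
finger_gap: 0.0852
tcp_pos: [0.5126, -0.3343, 0.148]
wrist_force: [1.2, -1.3, 0.4]
finger_gap: 0.0853
```

```bash

python3 -m inch '[[[-0.04,-0.03,-0.03],0],[[-0.08,-0.06,-0.06],0],[[-0.12,-0.1,-0.08],0],[[-0.14,-0.14,-0.08],0],[[-0.14,-0.18,-0.08],0]]' | egrep 'tcp|force|gap'
python3 -m inch '[[[-0.0,-0.04,-0.0],0],[[0,-0.08,-0.0],0],[[0,-0.12,-0.0],0],[[0,-0.16,0],0],[[0,-0.16,0],0]]' | egrep 'tcp|force|gap'
python3 - <<'E'
from h import *
c=shot("top");save(c,"t8.png");X=cloud(c)
m=((X[...,2]>.025)&(X[...,2]<.06)&(abs(X[...,1]+.36)<.1)&(abs(X[...,0]-.505)<.08)).astype(np.uint8)
k,lab,st,ce=cv2.connectedComponentsWithStats(m); i=1+np.argmax(st[1:,4]);P=X[lab==i]
A=np.c_[P[:,:2],np.ones(len(P))];print("scanner",len(P),cv2.minAreaRect((P[:,:2]*1000).astype(np.float32)),np.percentile(P[:,2],[3,50,97]),"slope",np.linalg.lstsq(A,P[:,2],rcond=None)[0][:2].round(3))
P=X[(abs(X[...,0]-.587)<.06)&(abs(X[...,1]-.007)<.085)&(X[...,2]>.065)];A=np.c_[P[:,:2],np.ones(len(P))];print("lid plane",np.linalg.lstsq(A,P[:,2],rcond=None)[0])
cv2.imwrite("pics/t8c.png",cv2.resize(c["image"][60:340,80:500,::-1],(780,520)))
E
```

```text
tcp_pos: [0.3699, -0.4017, 0.2753]
wrist_force: [-0.2, -1.1, 0.9]
finger_gap: 0.0855
tcp_pos: [0.2036, -0.3948, 0.2707]
wrist_force: [0.6, -0.2, -0.7]
finger_gap: 0.0853
scanner 980 ((509.744384765625, -369.634765625), (132.17161560058594, 52.94509506225586), 86.38520812988281) [0.03125012 0.03758935 0.04178794] slope [0.006 0.007]
lid plane [ 0.00119539 -0.00189769  0.0729118 ]
```

View pics/t8c.png

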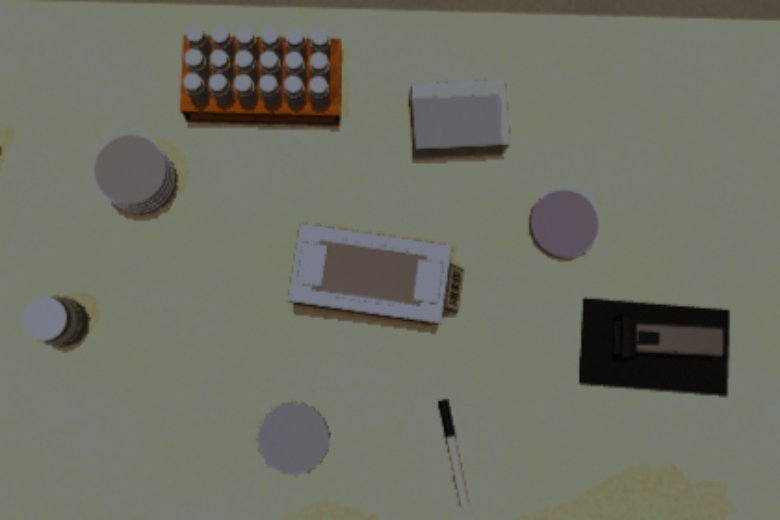

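The scanner lies flat, at (670,338) in the crop, about 10 mm from the pad's centre and aligned with it. The lid is level, the bystanders are where they were, and the arm is clear. Handing in.

```bash
python3 -c "
from h import *
print(env.hand_in()); print(env.get_state()['clock'])"
```

```text
the job is handed in; nothing more can be done
None
the job is handed in; nothing more can be done
```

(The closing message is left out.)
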